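# Complete the locked sample rack and open its dial lock for hand-over

## Robot

A 6-joint arm with a two-finger parallel gripper is mounted at the origin on a cart in front of the work surface, level with it; the furniture and walls round the work are solid. World frame = base frame: x ahead of the robot, y to its left, z up, the work surface at z = 0. Lengths are in m, angles in degrees, forces in N, time in s.
With the tool pointing down it reaches from about 0.25 to 0.725 m from the base axis. Payload 9.7 kg.
Tool frame: the origin (TCP) lies midway between the tips of the shut fingers; the grasp point (between the pads) lies 19 mm behind it; z points along the fingers, y is the line along which they close (so a half turn about z gives the same grasp; the last joint's range is limited). The gripper opens to 85 mm and grips with 20 to 120 N. Pads are 22 mm wide; open, the fingers measure 114 mm over their backs; the gripper's body (76 mm by 85 mm) begins 54 mm behind the grasp point. The pads swing forward as they close: fully open they stand 13 mm farther back than shut.
Start: joints at [73.224, 4.979, 10.078, 95.1, 0, 90], TCP at [0.159, 0.527, 0.231] pointing down, gripper open.
Joint ranges: [-179.16, 179.16], [-48.56, 103.87], [-65.8, 70.77], [-126.05, 130.52], [-82.76, 87.17], [-180, 180]. Speed limits (degrees/s): [127.2, 127.2, 147.25, 180, 180, 180].

## Interface

Orientations are given as [roll, pitch, yaw] about the fixed x, y, z axes, in that order (R = Rz(yaw) Ry(pitch) Rx(roll)).
In Python, from workcell import bot gives the robot as it stands.
- The arm moves only by the shell command python3 -m crank 'ROWS' [FORCE]. ROWS is JSON, a list of rows, each an object with "gripper": the finger opening in mm, from 0 to 85.4; "travel": the shift along the tool's x, y, z in mm, a list of three; "twist": the turn, a rotation vector about the tool's x, y, z in rad, a list of three. In form: [{"gripper": gripper, "travel": [tx, ty, tz], "twist": [rx, ry, rz]}, ...]. A call has 1 to 12 rows; each row shifts and turns the commanded pose from where the row before left it, along the tool's axes as they then stand; what a row does not reach is not made up. A row lasts 1/8 s, in which the tool goes at most 62.5 mm and 10.7 degrees, less where a joint would pass 70% of its speed; a pose out of reach is approached as far as the arm can. A call is refused whole if a number of a shift passes 62.5 or a number of a turn 0.188, either way. A call with a gripper value outside its range is refused whole. The fingers move at their own pace and stop on an object; FORCE is the grip in N (left out, the last holds). Time passes only in rows, so rows that do not move let the fingers close. It gives the time, the measured TCP pose, the force, the opening and the grip force at its end, in the units of the state.
- bot.get_obs(): the state, without advancing time (a new reading comes with each control period).
- bot.camera(name): name is "side" or "top" or "wrist"; returns the picture (480x640x3 uint8, red, green, blue); there is no depth.
- bot.calibration(name): a dict with "vfov" (degrees; the focal length in pixels is half the picture's height over the tangent of half this angle, whatever the lens; pixels are square), "cx", "cy" (the principal point, pixels), "k1" (the pictures are not rectified: a ray, as slopes to the right and down, at radius r is drawn at 1 + k1 r^2 times it, then the intrinsics apply), "camera_from_world" (4x4, takes a point from world to camera coordinates). Camera axes: x right, y down, z forward; pixel columns grow to the right and rows downward; lengths in m; the calibration is good to about 2 mm. A picture is of the moment at which its call begins: read the wrist's pose just before it. calibration takes no time and is no camera call; for the wrist camera it gives the pose at the moment of the call.
- bot.job_done(): hands the job in; it is judged then, once.
The state is a dict: "time": time; "q": joint angles; "qd": joint speeds; "joint_efforts": joint torques, N m; "ee_pos": TCP position; "tcp_rot": TCP orientation; "wrist_force": force on the tool from outside, world axes, zero at the start; "torque": the same for the moment, N m; "opening": finger opening in m; "grasp_force": force on a finger pad.
Only numpy, scipy, OpenCV 4.12 (cv2) and the standard library are available. Lean on these libraries where they do the work, as an engineer would, in place of code of your own. Each camera call takes 0.05 s, during which the arm holds its last target. There are 200 camera calls.

## Task

Stand the loose sample vial from the table upright and fully home in the empty front hole of the locking rack, and let go of it. Then turn the rack's dial anticlockwise (seen from above), over its clicks, until its white line clicks in at the red index mark, pull the steel shackle by its yellow grip straight up out of the lock, and finish still holding it upright in the air above the rack, its legs at least 5 cm above the holes, so that a colleague can take the vials. Leave the dial on the mark, all vials seated in their holes, and do not knock the other things about.

Things in the scene. Friction and masses are not known exactly. Their poses are not given: they have to be found in the camera images.
- rack: locking rack, fixed, yaw within 0.3 rad: grey vial block (24 mm high; x -95..30, y -17..95 mm in its frame) and blue lock housing (30 mm high; x -69..69, y -127..-17). Origin on the table, z up, x away from the robot. Empty front hole at (-70, 25), vials under the shackle at (0, 0) and (0, 50), shackle legs at (0, -30) and (0, 80), dial axis (0, -85), red index mark (-41, -85)
- intake_hole (a point): centre of the floor of the empty front hole; the hole is 25 mm across with a 2 mm chamfer and 15 mm deep, its mouth is 15 mm above this point (24 mm above the table)
- vial_new_center (a point): centre (half-way up) of the loose glass sample vial with black cap that stands on the table: 20 mm across (cap 17.6 mm across, the top 11 mm), 51 mm tall, 15 g or so; own z axis points up along the vial
- vial_new_foot (a point): centre of the underside of that vial; own z axis points up along the vial
- dial (a joint): dial angle, rad, grows anticlockwise seen from above, range -1.5 to 0.3; starts at or near -1.4, -1.05 or -0.7. Spring clicks every 0.35 rad (.., -0.7, -0.35, 0) pull it to the nearest when let go. At 0 the white line points at the red mark and the lock is open; more than 0.1 from 0 the shackle is trapped. Turning takes about 0.05 N m: grip firmly (30 N or more)
- dial_grip (a point): on the dial's upright axis, 52 mm above the table, 14 mm below the knob's top: black knurled knob 30 mm across, from 34 to 66 mm above the table, over a skirt 48 mm across and 4 mm thick on the housing. Axes turn with the dial; the white line runs from the axis towards -x
- shackle_grip (a point): in the shackle's yellow grip, 13 mm below its top and (locked) 91 mm above the table; grip 12 mm thick along x (close across this), 40 mm long along y, 24 mm tall above a round bar 12 mm thick. The bar runs along y to two upright legs, 55 mm either side. Vial caps end 60 mm above the table, 6 mm under the bar. z up
- shackle_seat (a point): point fixed to the rack where shackle_grip stands while the shackle is fully down
- vial_a_foot (a point): centre of the underside of the vial in the hole next to the lock, under the shackle; leave it there
- vial_b_foot (a point): centre of the underside of the other vial under the shackle; leave it there
- hole_a (a point): centre of the floor of the hole in which the vial next to the lock stands (9 mm above the table)
- hole_b (a point): centre of the floor of the hole in which the other vial under the shackle stands
- shackle: the steel shackle with the yellow grip, about 0.2 kg; origin 87 mm under shackle_grip, level with the lower end of its lock leg (-y side; the other leg ends 5 mm higher); z up. Locked, the legs stand 26 and 15 mm deep in their holes with 1 mm play all round: lift straight up more than 26 mm to free it
- vial_new: the loose vial, origin at the centre of its underside
- petri: round glass dish, 60 mm across and 13 mm high, a bystander; origin under its centre
- weight: grey steel weight with a knob, 47 mm across and 41 mm tall, a bystander; origin under its centre
- magnifier: black loupe, 42 mm across and 34 mm tall, a bystander; origin under its centre

How it is judged (in metres and radians):
On the way, in this order (a step that is already met when the one before it is completed fails the run):
1. the loose vial stands upright, fully home in the empty front hole, and is let go (distance between vial_new_foot and intake_hole below 0.005 m and angle between vial_new_foot's own z axis and vertical below 0.2 rad and contact force between the fingers and vial_new below 0.05 N), for 0.2 s.
2. the dial stands with its white line at the red index mark (value of joint dial between -0.1 and 0.1 rad), for 0.2 s.
3. the shackle is pulled out of the lock, its legs clear of the rack (z of shackle_grip in the frame of shackle_seat above 0.032 m), for 0.1 s.
At the end, for the whole second after the job is handed in: Shackle in the fingers, still, upright within 0.3 rad, raised 60 mm or more from its seat, within 80 mm sideways of it, not touching the rack; dial within 0.1 rad of the mark; new vial (not held, tilt under 0.2 rad) and both others within 5 mm of home in their holes (all of step 2 and z of shackle_grip in the frame of shackle_seat above 0.06 m and horizontal distance between shackle_grip and shackle_seat below 0.08 m and angle between shackle's own z axis and vertical below 0.3 rad and linear speed of shackle below 0.05 m/s and contact force between the fingers and shackle above 1 N and contact force between rack and shackle below 0.05 N and distance between vial_new_foot and intake_hole below 0.005 m and angle between vial_new_foot's own z axis and vertical below 0.2 rad and distance between vial_a_foot and hole_a below 0.005 m and distance between vial_b_foot and hole_b below 0.005 m); the arm keeps its last pose, push and grip.
It fails at once if a bystander (dish, weight or loupe) is moved more than 25 mm (distance of any of petri, weight, magnifier from where it was at the start of the episode above 0.025 m).
It fails at once if the shackle is forced up more than 15 mm while the dial is more than 0.2 rad off the mark (z of shackle_grip in the frame of shackle_seat above 0.015 m and value of joint dial below -0.2 rad).
It fails at once if a vial under the shackle leaves its hole (distance between vial_a_foot and hole_a above 0.02 m or distance between vial_b_foot and hole_b above 0.02 m).
It also fails if it takes over 51 s, if anything falls off the work surface, if the arm or the gripper's body presses on something with over 40 N, if the wrist force passes 120 N, or if a joint passes its speed limit or range.

## Working session

There is one attempt and no reset: what is moved stays moved. The work goes in short steps, Python scripts to look and compute and a shell command to move; the robot and the scene stay as the last step left them, time stands still between calls to the robot, and variables do not carry over. Pictures are saved under pics/ and viewed, at most 10 in all, crops included, and the job is handed in when it is done.

```bash
mkdir -p pics; ls
python3 - <<'E'
from workcell import bot
import cv2,numpy as np
print(bot.get_obs())
for n in("top","side"):
    im=bot.camera(n); cv2.imwrite(f"pics/{n}0.png",im[...,::-1]); c=bot.calibration(n); print(n,c)
E
```

```text
pics
{'time': 0.0, 'q': array([ 7.32243903e+01,  5.01210163e+00,  1.00338404e+01,  9.50982355e+01,
       -3.53062721e-03,  8.99998083e+01]), 'qd': array([ 0.0160796 ,  0.12728364, -0.03404397, -0.01737857,  0.12012675,
       -0.05930593]), 'joint_efforts': array([-1.88672916e-04, -5.20387173e+01,  4.64806223e+01,  1.61794585e-02,
        2.13810904e-04,  6.03206018e-07]), 'ee_pos': array([0.15869608, 0.52637573, 0.23056795]), 'tcp_rot': array([-1.79923503e+02,  3.53036805e-03,  1.63224587e+02]), 'wrist_force': array([3.14600817e-01, 1.02581166e+00, 8.52100721e-04]), 'torque': array([ 0.01772238, -0.01696672, -0.03185208]), 'grasp_force': 0.0, 'opening': 0.08566110159665563}
top {'vfov': 54.99782289357282, 'cx': 316.8166318851224, 'cy': 231.8188779731431, 'k1': -0.07793521645606837, 'camera_from_world': array([[ 0.0243652 , -0.99970127,  0.00192683,  0.19143191],
       [-0.99014902, -0.02439813, -0.13787545,  0.54852059],
       [ 0.13788127,  0.00145151, -0.9904477 ,  0.9140877 ],
       [ 0.        ,  0.        ,  0.        ,  1.        ]])}
side {'vfov': 50.06902786896005, 'cx': 311.559773813271, 'cy': 232.82671860467494, 'k1': -0.09451829194804004, 'camera_from_world': array([[ 0.94951959, -0.31311616, -0.01925662, -0.42834914],
       [-0.14519517, -0.38422948, -0.91174891,  0.21966963],
       [ 0.27808436,  0.86851942, -0.41029637,  0.63668859],
       [ 0.        ,  0.        ,  0.        ,  1.        ]])}
```

View pics/top0.png

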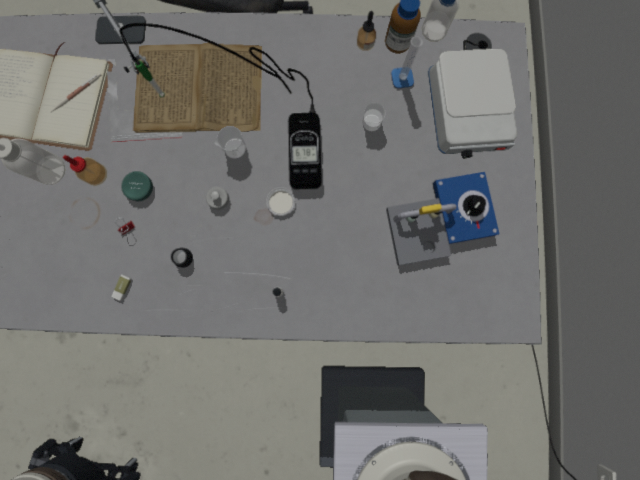

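View pics/side0.png

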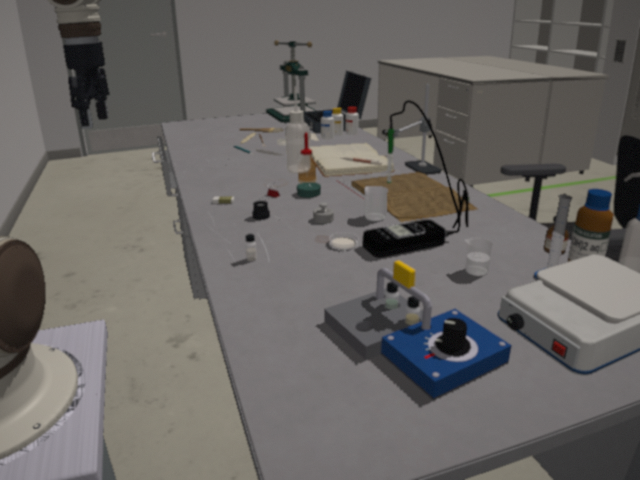

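The top view shows the loose vial at about (278,292), the rack at (440,225) with its dial at (473,206), and the yellow grip at (432,210). The side view shows the vial at (251,248). The arm is clear of the work in both views.

```bash
cat > h.py <<'E'
import numpy as np,cv2
from workcell import bot
def K(c):
    f=240/np.tan(np.radians(c['vfov'])/2); return f
def ray(c,u,v):
    f=K(c); d=np.array([(u-c['cx'])/f,(v-c['cy'])/f]); s=d.copy()
    for _ in range(20): s=d/(1+c['k1']*(s@s))
    T=c['camera_from_world']; R=T[:3,:3]
    return -R.T@T[:3,3], R.T@np.array([*s,1])
def onplane(c,u,v,z):
    o,d=ray(c,u,v); return o+d*(z-o[2])/d[2]
def proj(c,p):
    T=c['camera_from_world']; q=T[:3,:3]@np.asarray(p)+T[:3,3]; s=q[:2]/q[2]
    s=s*(1+c['k1']*(s@s)); return K(c)*s+[c['cx'],c['cy']]
def cross(a,b):
    (o,d),(p,e)=a,b
    t=np.linalg.lstsq(np.c_[d,-e],p-o,rcond=None)[0]; x,y=o+d*t[0],p+e*t[1]
    return (x+y)/2,np.linalg.norm(x-y)
def rp(o,yaw,p):
    c,s=np.cos(yaw),np.sin(yaw); return np.array([o[0]+c*p[0]-s*p[1],o[1]+s*p[0]+c*p[1],p[2]])
E
python3 - <<'E'
from h import *
im=cv2.imread('pics/top0.png'); c=bot.calibration('top')
hsv=cv2.cvtColor(im,cv2.COLOR_BGR2HSV)
m=cv2.inRange(hsv,(100,120,50),(125,255,255)); m[:165]=0;m[:,:380]=0
m=cv2.morphologyEx(m,cv2.MORPH_CLOSE,np.ones((3,3)))
k=max(cv2.findContours(m,0,1)[0],key=cv2.contourArea)
r=cv2.minAreaRect(k);print(r)
for p in cv2.boxPoints(r): print(onplane(c,*p,.030))
y=cv2.inRange(hsv,(20,120,120),(35,255,255)); y[:165]=0;y[250:]=0;y[:,:400]=0
M=cv2.moments(y,True); print('yellow',M['m00'],M['m10']/M['m00'],M['m01']/M['m00'],onplane(c,M['m10']/M['m00'],M['m01']/M['m00'],.1))
a=cv2.resize(im[160:280,375:515],None,fx=5,fy=5,interpolation=cv2.INTER_CUBIC)
b=cv2.resize(im[270:320,258:298],None,fx=6,fy=6,interpolation=cv2.INTER_CUBIC)
a[:300,:240][:]=b[:300,:240] if False else a[:300,:240]
cv2.imwrite('pics/crop0.png',a);
g=cv2.cvtColor(im,cv2.COLOR_BGR2GRAY)
d=(g<70).astype(np.uint8); d[:275]=0;d[310:]=0;d[:,:262]=0;d[:,295:]=0
M=cv2.moments(d,True);u,v=M['m10']/M['m00'],M['m01']/M['m00'];print('cap',M['m00'],u,v,onplane(c,u,v,.05))
E
```

```text
((465.8876037597656, 207.1797637939453), (66.40851593017578, 51.867591857910156), 77.00537872314453)
[ 0.66076128 -0.04002759  0.03      ]
[ 0.68990283 -0.1504681   0.03      ]
[ 0.5501877 -0.1784651  0.03     ]
[ 0.52295799 -0.06985266  0.03      ]
yellow 106.0 430.97169811320754 207.60377358490567 [ 0.58824768 -0.01704814  0.1       ]
cap 100.0 278.88 296.48 [0.40939555 0.27755919 0.05      ]
```

View pics/crop0.png

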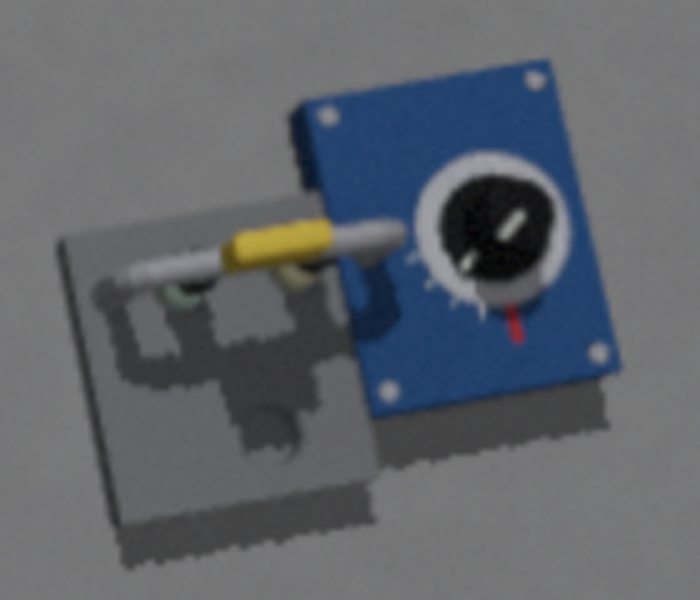

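The crop shows the rack with about 0.2 rad of yaw and the red mark at crop (515,325). The dial's white line points down-left, roughly -1.05. I'll go to the vial first.

```bash
python3 -m crank '[{"gripper":85,"travel":[-52,-28,8],"twist":[0,0,0]},{"gripper":85,"travel":[-52,-28,8],"twist":[0,0,0]},{"gripper":85,"travel":[-52,-28,8],"twist":[0,0,0]},{"gripper":85,"travel":[-52,-28,8],"twist":[0,0,0]},{"gripper":85,"travel":[-52,-28,8],"twist":[0,0,0]},{"gripper":85,"travel":[-52,-28,8],"twist":[0,0,0]},{"gripper":60,"travel":[0,0,0],"twist":[0,0,0.179]},{"gripper":60,"travel":[0,0,0],"twist":[0,0,0.179]},{"gripper":60,"travel":[0,0,0],"twist":[0,0,0.179]},{"gripper":60,"travel":[0,0,0],"twist":[0,0,0.179]},{"gripper":60,"travel":[0,0,0],"twist":[0,0,0.179]},{"gripper":60,"travel":[0,0,0],"twist":[0,0,0.179]}]' 30
python3 - <<'E'
from h import *
c=bot.calibration('wrist'); im=bot.camera('wrist'); cv2.imwrite('pics/w1.png',im[...,::-1]); o=bot.get_obs(); print(o['ee_pos'],o['tcp_rot'],o['q'],c); print(proj(c,[.41,.277,.05]))
np.save('w1.npy',c['camera_from_world'])
E
```

```text
time: 1.6
ee_pos: [0.4088, 0.2756, 0.1829]
tcp_rot: [-180.0, 0.0, 101.3]
wrist_force: [0.5, -0.0, 0.2]
opening: 0.06
grasp_force: 0.0
[0.40883087 0.27558185 0.18292444] [-1.79963350e+02  1.65734905e-02  1.00852140e+02] [ 3.39833334e+01 -3.50338390e+00 -3.85567533e+00  8.96879231e+01
 -8.43505750e-04  1.13131199e+02] {'vfov': 70.88522010026152, 'cx': 322.2696826453336, 'cy': 238.84346002703538, 'k1': -0.026720230079638987, 'camera_from_world': array([[ 9.80331146e-01,  1.97359308e-01, -3.85075414e-04,
        -4.54858800e-01],
       [ 1.88246090e-01, -9.34473977e-01,  3.02194964e-01,
         1.56280133e-01],
       [ 5.92811460e-02, -2.96323624e-01, -9.53246062e-01,
         3.91535758e-01],
       [ 0.00000000e+00,  0.00000000e+00,  0.00000000e+00,
         1.00000000e+00]])}
[324.30408606 226.73008489]
```

View pics/w1.png

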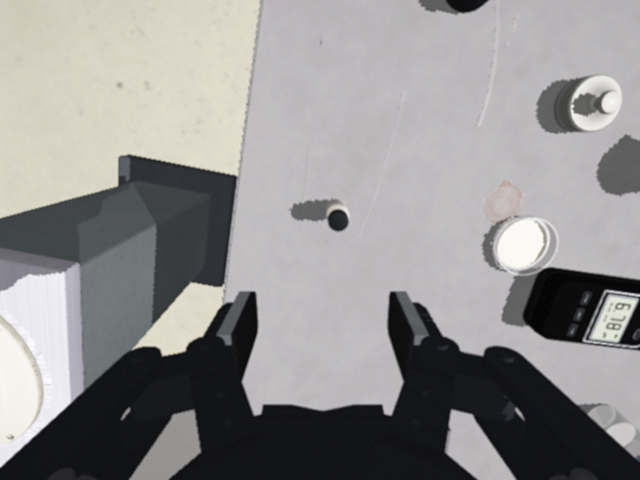

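The wrist view shows the vial's black cap at about (338,218), with the fingers below it at rows 290-400.

Run:
```python
from h import *
im=cv2.imread('pics/w1.png'); c=bot.calibration('wrist'); c['camera_from_world']=np.load('w1.npy')
g=cv2.cvtColor(im,cv2.COLOR_BGR2GRAY); m=(g<45).astype(np.uint8); m[:195]=0;m[240:]=0;m[:,:322]=0;m[:,360:]=0
k=max(cv2.findContours(m,0,1)[0],key=cv2.contourArea); (u,v),r=cv2.minEnclosingCircle(k); print(u,v,r,cv2.contourArea(k))
p=onplane(c,u,v,.050); print('vial wrist',p, 'diam',2*r/K(c)*np.linalg.norm(p+c['camera_from_world'][:3,:3].T@c['camera_from_world'][:3,3]))
t=bot.calibration('side'); im=cv2.imread('pics/side0.png'); g=cv2.cvtColor(im,cv2.COLOR_BGR2GRAY);m=(g<50).astype(np.uint8); m[:228]=0;m[265:]=0;m[:,:240]=0;m[:,262:]=0
M=cv2.moments(m,True);us,vs=M['m10']/M['m00'],M['m01']/M['m00'];print('side',M['m00'],us,vs,'expect',proj(t,[*p[:2],.0455]))
print(cross(ray(c,u,v),ray(t,us,vs)))
```

```text
337.0 220.0 9.486932754516602 218.0
vial wrist [0.41932347 0.28488428 0.05      ] diam 0.016039090837085785
side 42.0 249.64285714285714 237.52380952380952 expect [248.71579552 236.92345616]
(array([0.42030363, 0.28349526, 0.04456741]), np.float64(0.0009376418636866078))
```

```bash
python3 -m crank '[{"gripper":55,"travel":[7,12,0],"twist":[0,0,0]},{"gripper":55,"travel":[0,0,50],"twist":[0,0,0]},{"gripper":55,"travel":[0,0,50],"twist":[0,0,0]},{"gripper":55,"travel":[0,0,36],"twist":[0,0,0]},{"gripper":55,"travel":[0,0,20],"twist":[0,0,0]},{"gripper":55,"travel":[0,0,10],"twist":[0,0,0]},{"gripper":30,"travel":[0,0,0],"twist":[0,0,0]},{"gripper":10,"travel":[0,0,0],"twist":[0,0,0]},{"gripper":10,"travel":[0,0,0],"twist":[0,0,0]},{"gripper":10,"travel":[0,0,0],"twist":[0,0,0]}]' 25
python3 - <<'E'
from h import *
im=bot.camera('wrist'); cv2.imwrite('pics/w2.png',im[...,::-1])
E
```

```text
time: 2.9
ee_pos: [0.4199, 0.2854, 0.0183]
tcp_rot: [179.9, -0.0, 101.7]
wrist_force: [1.1, -0.6, 4.2]
opening: 0.0196
grasp_force: 25.5
```

View pics/w2.png

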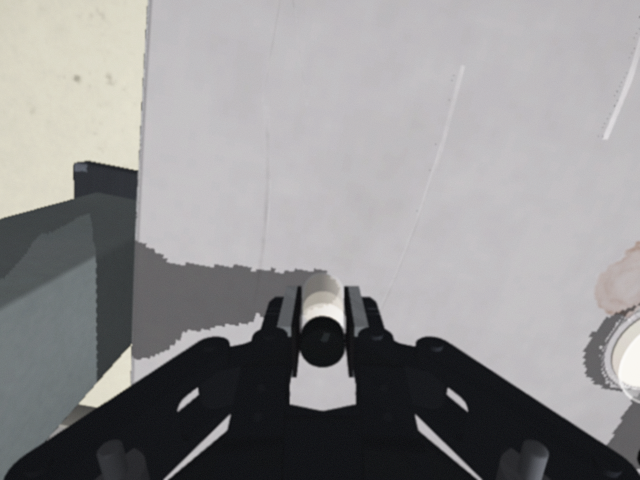

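The vial is between the pads (opening 19.6 mm), with its cap at (322,340). Next I lift it and look at the rack from above.

```bash
python3 -m crank '[{"gripper":10,"travel":[0,0,-60],"twist":[0,0,0]},{"gripper":10,"travel":[0,0,-60],"twist":[0,0,0]},{"gripper":10,"travel":[0,0,-60],"twist":[0,0,0]},{"gripper":10,"travel":[0,0,-60],"twist":[0,0,0]},{"gripper":10,"travel":[-58,1,0],"twist":[0,0,0]},{"gripper":10,"travel":[-58,1,0],"twist":[0,0,0]},{"gripper":10,"travel":[-58,1,0],"twist":[0,0,0]},{"gripper":10,"travel":[-58,1,0],"twist":[0,0,0]},{"gripper":10,"travel":[-58,1,0],"twist":[0,0,0]},{"gripper":10,"travel":[-58,1,0],"twist":[0,0,0]},{"gripper":10,"travel":[-58,0,0],"twist":[0,0,0]},{"gripper":10,"travel":[-58,0,0],"twist":[0,0,0]}]'
python3 - <<'E'
from h import *
bot.camera('side')
c=bot.calibration('wrist'); im=bot.camera('wrist'); cv2.imwrite('pics/w3.png',im[...,::-1]); o=bot.get_obs(); print(o['ee_pos'],o['tcp_rot'],o['opening'],o['grasp_force'])
np.save('w3.npy',c['camera_from_world'])
E
```

```text
time: 4.45
ee_pos: [0.5191, -0.1701, 0.2573]
tcp_rot: [180.0, -0.0, 101.7]
wrist_force: [1.4, 0.8, -0.6]
opening: 0.0193
grasp_force: 25.1
[ 0.51927854 -0.17268318  0.25601475] [-1.79907604e+02  1.08379279e-02  1.01426223e+02] 0.01962162048877842 25.07767356815748
```

View pics/w3.png

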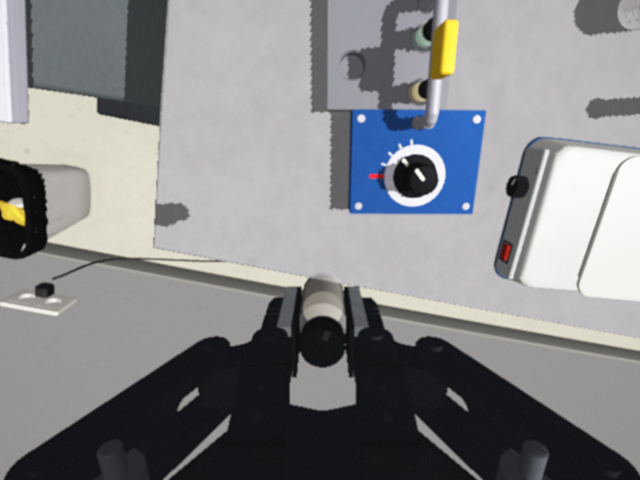

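The wrist view shows the blue housing with corners near (351,110), (485,110), (472,213) and (350,213). The front hole is at (351,65), the dial at (415,176), the red mark at (376,176), and the white line runs towards (404,162).

Run:
```python
from h import *
from scipy.optimize import least_squares
im=cv2.imread('pics/w3.png'); c=bot.calibration('wrist'); c['camera_from_world']=np.load('w3.npy')
hsv=cv2.cvtColor(im,cv2.COLOR_BGR2HSV)
m=cv2.inRange(hsv,(100,120,40),(125,255,255)); m[:90]=0;m[240:]=0;m[:,:330]=0;m[:,500:]=0
k=cv2.convexHull(max(cv2.findContours(m,0,1)[0],key=cv2.contourArea)); q=cv2.approxPolyDP(k,4,True)[:,0]; print(q.tolist())
L=np.array([[-69,-17],[69,-17],[69,-127],[-69,-127]])/1e3
Q=np.array([min(q,key=lambda p:np.hypot(*(p-g))) for g in([351,110],[485,110],[472,213],[350,213])],float)
P=np.array([onplane(c,*p,.03) for p in Q]); print(P)
f=lambda x:np.concatenate([rp(x[:2],x[2],[*l,.03])[:2]-p[:2] for l,p in zip(L,P)])
s=least_squares(f,[.591,-.039,.2]); print('rack',s.x,np.round(s.fun*1e3,1)); np.save('rack.npy',s.x)
o,y=s.x[:2],s.x[2]
for n,p in dict(hole=(-.07,.025,.024),dialtop=(0,-.085,.066),skirt=(0,-.085,.034),grip=(0,.025,.104),red=(-.041,-.085,.03),legl=(0,-.03,.03)).items(): w=rp(o,y,p); print(n,w.round(4),proj(c,w).round(1))
# yellow
M=cv2.moments(cv2.inRange(hsv,(20,120,120),(35,255,255))[:100,400:],True); print('yellow px',M['m10']/M['m00']+400,M['m01']/M['m00'])
# red
r=cv2.inRange(hsv,(0,120,80),(8,255,255))|cv2.inRange(hsv,(172,120,80),(180,255,255)); M=cv2.moments(r[160:195,355:395],True); print('red',M['m10']/M['m00']+355,M['m01']/M['m00'])
# skirt
d=cv2.minEnclosingCircle(max(cv2.findContours(cv2.inRange(hsv,(0,0,120),(180,70,255))[135:212,378:450].copy(),0,1)[0],key=cv2.contourArea)); print('skirt',d)
# dial zero-line directions for detents
for a in(-1.4,-1.05,-.7,-.35,0): print(a,*[proj(c,rp(o,y,[-R*np.cos(a),-.085-R*np.sin(a),z])).round(0) for R,z in((.010,.066),(.02,.034))])
cv2.imwrite('pics/dial.png',cv2.resize(im[125:225,365:475],None,fx=5,fy=5,interpolation=cv2.INTER_CUBIC))
```

```text
[[351, 111], [484, 111], [471, 212], [351, 212]]
[[ 0.52857532 -0.073335    0.03      ]
 [ 0.66321844 -0.0450639   0.03      ]
 [ 0.68485546 -0.14979858  0.03      ]
 [ 0.55245514 -0.17703041  0.03      ]]
rack [ 0.5923518  -0.04087072  0.20879557] [-0.2  1.5  0.2  1.9  1.3 -1.  -1.3 -2.4]
hole [ 0.5187 -0.0309  0.024 ] [350.4  65.7]
dialtop [ 0.61  -0.124  0.066] [422.9 180.3]
skirt [ 0.61  -0.124  0.034] [414.5 176.2]
grip [ 0.5872 -0.0164  0.104 ] [447.5  46.6]
red [ 0.5699 -0.1325  0.03  ] [375.8 175.9]
legl [ 0.5986 -0.0702  0.03  ] [417.3 122.4]
yellow px 446.72805139186295 47.84796573875803
red 376.14285714285717 15.714285714285714
skirt ((33.92647171020508, 38.0), 33.05628204345703)
-1.4 [422. 170.] [413. 157.]
-1.05 [419. 171.] [406. 160.]
-0.7 [416. 174.] [401. 164.]
-0.35 [414. 177.] [397. 170.]
0 [413. 180.] [396. 176.]
```

View pics/dial.png

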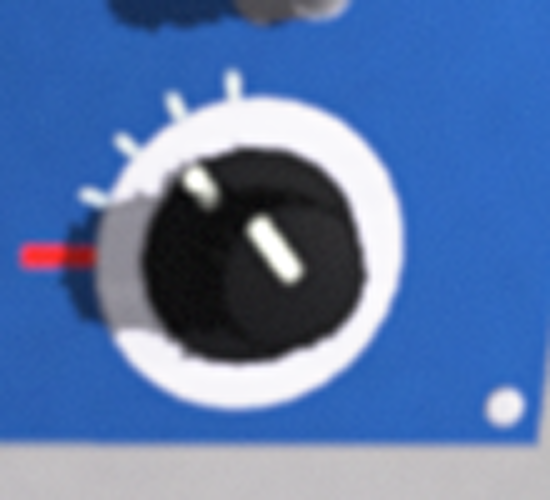

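The white line matches the -1.05 click, and the predicted hole, grip and red-mark pixels match the picture. I'll carry the vial over the hole.

```bash
python3 -m crank '[{"gripper":10,"travel":[46,9.5,0],"twist":[0,0,0]},{"gripper":10,"travel":[46,9.5,0],"twist":[0,0,0]},{"gripper":10,"travel":[46,9,0],"twist":[0,0,0]},{"gripper":10,"travel":[0,0,60],"twist":[0,0,0]},{"gripper":10,"travel":[0,0,60],"twist":[0,0,0]},{"gripper":10,"travel":[0,0,60],"twist":[0,0,0]},{"gripper":10,"travel":[0,0,0],"twist":[0,0,0]},{"gripper":10,"travel":[0,0,0],"twist":[0,0,0]}]'
python3 - <<'E'
from h import *
c=bot.calibration('wrist'); im=bot.camera('wrist'); cv2.imwrite('pics/w4.png',im[...,::-1]); o=bot.get_obs(); print(o['ee_pos'],o['tcp_rot'],o['opening'],o['grasp_force'])
e=o['ee_pos']; print('cap',proj(c,e+[0,0,.033]),'foot',proj(c,e-[0,0,.018]))
x=np.load('rack.npy'); h=rp(x[:2],x[2],[-.07,.025,.024]); print('hole',h,proj(c,h)); d=h-e; a=np.radians(o['tcp_rot'][2]); print('tx,ty',d[0]*np.cos(a)+d[1]*np.sin(a),d[0]*np.sin(a)-d[1]*np.cos(a))
E
```

```text
time: 5.55
ee_pos: [0.5197, -0.0272, 0.08]
tcp_rot: [179.9, 0.0, 101.7]
wrist_force: [0.2, -0.1, 0.2]
opening: 0.0195
grasp_force: 25.1
[ 0.52027272 -0.02730886  0.08064327] [1.79764959e+02 5.80362642e-02 1.01695499e+02] 0.01936897888747579 25.077010900131427
cap [324.71804482 347.86564001] foot [323.77663075 288.50197747]
hole [ 0.51869007 -0.03092341  0.024     ] [319.74508565 266.17883268]
tx,ty -0.003218695449963677 -0.002282503144424719
```

View pics/w4.png

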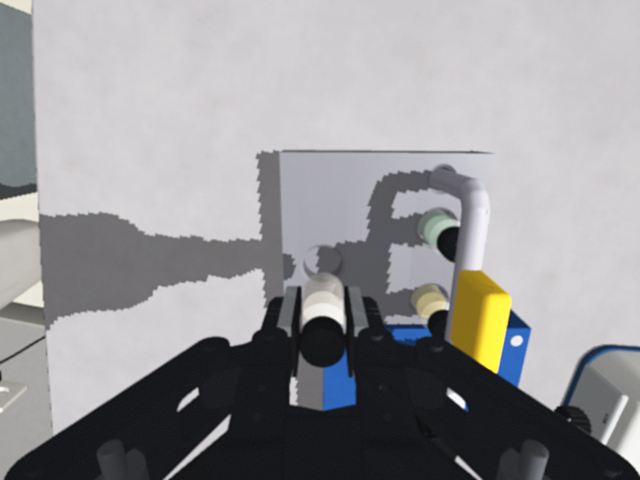

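Run:
```python
from h import *
im=cv2.imread('pics/w4.png'); g=cv2.cvtColor(im,cv2.COLOR_BGR2GRAY)
for v in(248,254,258,262,266): print(v,g[v,296:350].tolist())
print([int(x) for x in g[236:276,322]])
for v in(276,284,350,356): print(v,g[v,296:350].tolist())
```

```text
248 [168, 169, 170, 166, 168, 168, 168, 168, 167, 169, 167, 167, 163, 161, 157, 155, 155, 156, 159, 163, 165, 159, 138, 105, 89, 85, 87, 88, 87, 87, 86, 87, 89, 91, 95, 97, 91, 85, 84, 81, 81, 85, 87, 88, 88, 87, 87, 88, 87, 88, 86, 88, 87, 89]
254 [170, 169, 168, 168, 167, 167, 168, 167, 166, 164, 165, 166, 166, 168, 168, 167, 167, 167, 167, 158, 131, 100, 85, 85, 87, 86, 86, 88, 88, 86, 87, 86, 87, 86, 87, 88, 86, 87, 88, 87, 87, 86, 82, 80, 77, 82, 82, 86, 88, 88, 87, 88, 89, 89]
258 [172, 168, 170, 169, 168, 170, 169, 167, 164, 167, 167, 167, 168, 167, 165, 168, 169, 166, 170, 168, 168, 165, 138, 107, 86, 88, 87, 87, 87, 86, 88, 86, 88, 88, 85, 89, 88, 87, 87, 86, 89, 86, 87, 85, 82, 78, 77, 79, 85, 85, 88, 88, 89, 89]
262 [169, 168, 169, 169, 172, 173, 164, 147, 138, 152, 165, 169, 168, 169, 167, 168, 169, 168, 168, 167, 155, 125, 96, 88, 87, 88, 87, 86, 86, 86, 85, 86, 88, 85, 86, 88, 87, 87, 88, 87, 87, 88, 84, 81, 74, 66, 73, 78, 82, 85, 88, 88, 89, 89]
266 [155, 168, 170, 171, 173, 176, 167, 144, 124, 123, 135, 154, 163, 168, 170, 166, 168, 170, 166, 148, 122, 102, 97, 91, 8
[... 567 characters left out ...]
67, 165, 163, 165, 168, 166, 167, 162, 158, 154, 148, 146, 146, 147, 147, 147, 146, 144, 145, 144, 145, 144, 144, 145, 146, 149, 150, 151, 156, 159, 160, 164, 170, 171, 174, 180, 186, 187, 183, 180, 180, 181, 177, 165, 148, 115, 89, 85, 86, 85, 88, 89, 89]
350 [20, 23, 23, 33, 31, 27, 24, 24, 23, 26, 23, 22, 24, 24, 22, 23, 23, 25, 20, 23, 25, 26, 25, 24, 25, 26, 23, 24, 27, 25, 23, 24, 26, 23, 23, 24, 27, 24, 24, 22, 22, 26, 26, 22, 22, 24, 23, 30, 47, 52, 36, 21, 21, 22]
356 [21, 24, 57, 92, 110, 103, 72, 40, 21, 20, 22, 23, 23, 23, 23, 22, 23, 25, 23, 24, 23, 25, 25, 27, 22, 25, 23, 23, 24, 24, 23, 24, 25, 23, 23, 21, 22, 22, 24, 24, 24, 20, 23, 21, 21, 30, 53, 78, 89, 89, 66, 35, 19, 23]
```

```bash
python3 -m crank '[{"gripper":10,"travel":[-2,-0.5,0],"twist":[0,0,0]},{"gripper":10,"travel":[0,0,30],"twist":[0,0,0]},{"gripper":10,"travel":[0,0,8],"twist":[0,0,0]},{"gripper":10,"travel":[0,0,3],"twist":[0,0,0]},{"gripper":10,"travel":[0,0,0],"twist":[0,0,0]}]'
python3 - <<'E'
from h import *
im=bot.camera('wrist'); cv2.imwrite('pics/w5.png',cv2.resize(im[200:420,200:460,::-1],None,fx=2.5,fy=2.5))
E
```

```text
time: 6.22
ee_pos: [0.519, -0.0295, 0.0371]
tcp_rot: [179.9, 0.0, 101.7]
wrist_force: [-0.6, 0.3, -0.6]
opening: 0.0193
grasp_force: 25.1
```

View pics/w5.png

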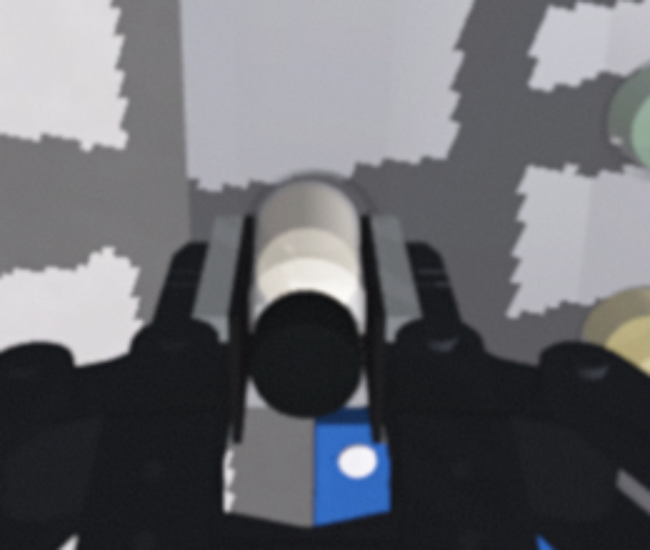

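The vial's foot is inside the hole, with the rim arc visible at crop (310,180) and no contact force. I'll lower it the rest of the way and release.

```bash
python3 -m crank '[{"gripper":10,"travel":[0,0,5],"twist":[0,0,0]},{"gripper":10,"travel":[0,0,4],"twist":[0,0,0]},{"gripper":10,"travel":[0,0,0],"twist":[0,0,0]},{"gripper":24,"travel":[0,0,0],"twist":[0,0,0]},{"gripper":40,"travel":[0,0,0],"twist":[0,0,0]},{"gripper":40,"travel":[0,0,0],"twist":[0,0,0]},{"gripper":40,"travel":[0,0,0],"twist":[0,0,0]}]'
python3 - <<'E'
from h import *
im=bot.camera('wrist'); cv2.imwrite('pics/w6.png',cv2.resize(im[200:420,200:460,::-1],None,fx=2.5,fy=2.5)); print(bot.get_obs()['time'])
E
```

```text
time: 7.15
ee_pos: [0.5185, -0.0294, 0.0272]
tcp_rot: [-180.0, -0.0, 101.7]
wrist_force: [-0.3, 0.1, -0.5]
opening: 0.0398
grasp_force: 0.0
7.2
```

View pics/w6.png

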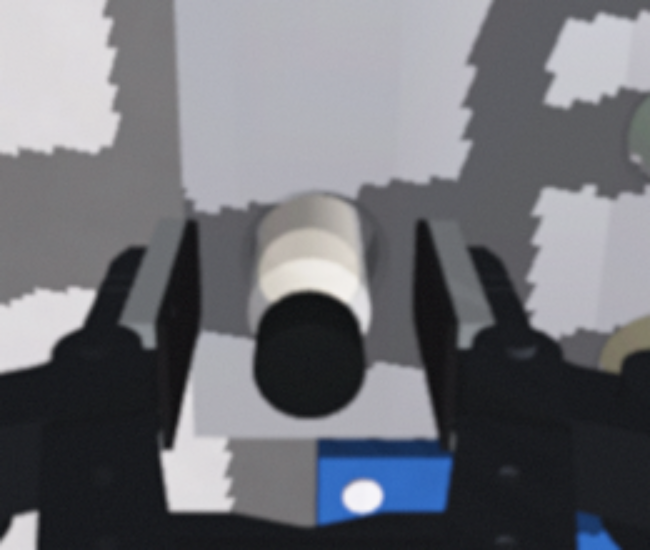

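The vial stands upright in the hole, released (cap at crop (310,355)). Next is the dial: rise, traverse and pre-rotate.

```bash
python3 -m crank '[{"gripper":40,"travel":[0,0,-47],"twist":[0,0,0]},{"gripper":40,"travel":[0,0,-47],"twist":[0,0,0]},{"gripper":40,"travel":[0,0,-47],"twist":[0,0,0]},{"gripper":48,"travel":[-37,23.5,0],"twist":[0,0,0]},{"gripper":48,"travel":[-37,23.5,0],"twist":[0,0,0]},{"gripper":48,"travel":[-37,23.5,0],"twist":[0,0,0]},{"gripper":48,"travel":[0,0,0],"twist":[0,0,0.175]},{"gripper":48,"travel":[0,0,0],"twist":[0,0,0.175]},{"gripper":48,"travel":[0,0,0],"twist":[0,0,0.175]},{"gripper":48,"travel":[0,0,0],"twist":[0,0,0.175]},{"gripper":48,"travel":[0,0,0],"twist":[0,0,0.175]},{"gripper":48,"travel":[0,0,0],"twist":[0,0,0.175]}]'
python3 - <<'E'
from h import *
t=bot.calibration('top'); im=bot.camera('top'); cv2.imwrite('pics/t7.png',im[...,::-1])
o=bot.get_obs(); e=o['ee_pos']; x=np.load('rack.npy')
im=cv2.imread('pics/w3.png'); c=bot.calibration('wrist'); c['camera_from_world']=np.load('w3.npy')
# skirt white disc: ellipse from w3, ticks opened away
w=cv2.inRange(cv2.cvtColor(im,cv2.COLOR_BGR2HSV),(0,0,130),(180,60,255))[135:212,378:450]
w=cv2.morphologyEx(w,cv2.MORPH_OPEN,np.ones((4,4),np.uint8))
h=cv2.convexHull(np.vstack(cv2.findContours(w,0,1)[0])); (u,v),ax,_=cv2.fitEllipse(h); print(u+378,v+135,ax)
k=onplane(c,u+378,v+135,.034); print('skirt',k,'rack pred',rp(x[:2],x[2],[0,-.085,.034]))
d=k-e; a=np.radians(o['tcp_rot'][2]); print(e,o['tcp_rot'],o['q'],'tx,ty',d[0]*np.cos(a)+d[1]*np.sin(a),d[0]*np.sin(a)-d[1]*np.cos(a))
E
```

```text
time: 8.7
ee_pos: [0.6101, -0.1239, 0.1682]
tcp_rot: [-180.0, 0.0, 41.2]
wrist_force: [0.7, 0.5, -0.4]
opening: 0.0478
grasp_force: 0.0
415.1580619812012 175.91431045532227 (59.63564682006836, 63.63347244262695)
skirt [ 0.61058411 -0.12359805  0.034     ] rack pred [ 0.60997075 -0.12402463  0.034     ]
[ 0.61008183 -0.12385685  0.16817863] [-1.79991776e+02  6.99444075e-03  4.07122772e+01] [-1.14758155e+01  1.42540634e+01  1.36150821e+01  8.93718039e+01
 -4.83893092e-04  1.27811908e+02] tx,ty 0.000549540942233706 0.00013144614763876047
```

```bash
python3 -m crank '[{"gripper":48,"travel":[0.5,0,50],"twist":[0,0,0]},{"gripper":48,"travel":[0,0,50],"twist":[0,0,0]},{"gripper":48,"travel":[0,0,20],"twist":[0,0,0]},{"gripper":48,"travel":[0,0,8],"twist":[0,0,0]},{"gripper":48,"travel":[0,0,0],"twist":[0,0,0]},{"gripper":35,"travel":[0,0,0],"twist":[0,0,0]},{"gripper":20,"travel":[0,0,0],"twist":[0,0,0]},{"gripper":20,"travel":[0,0,0],"twist":[0,0,0]},{"gripper":20,"travel":[0,0,0],"twist":[0,0,0]}]' 60
```

```text
time: 9.88
ee_pos: [0.6115, -0.1239, 0.0423]
tcp_rot: [179.8, -0.1, 41.5]
wrist_force: [-0.5, -0.9, 6.9]
opening: 0.0284
grasp_force: 58.9
```

```bash
python3 -m crank '[{"gripper":20,"travel":[0,0,0],"twist":[0,0,-0.12]},{"gripper":20,"travel":[0,0,0],"twist":[0,0,-0.12]},{"gripper":20,"travel":[0,0,0],"twist":[0,0,-0.12]},{"gripper":20,"travel":[0,0,0],"twist":[0,0,-0.12]},{"gripper":20,"travel":[0,0,0],"twist":[0,0,-0.12]},{"gripper":20,"travel":[0,0,0],"twist":[0,0,-0.12]},{"gripper":20,"travel":[0,0,0],"twist":[0,0,-0.12]},{"gripper":20,"travel":[0,0,0],"twist":[0,0,-0.12]},{"gripper":20,"travel":[0,0,0],"twist":[0,0,-0.1]},{"gripper":20,"travel":[0,0,0],"twist":[0,0,0]},{"gripper":20,"travel":[0,0,0],"twist":[0,0,0]}]'
python3 -c "
from workcell import bot
o=bot.get_obs();print(o['torque'],o['tcp_rot'],o['q'][5])"
```

```text
time: 11.25
ee_pos: [0.6107, -0.1236, 0.0423]
tcp_rot: [179.9, 0.0, 102.3]
wrist_force: [-4.5, 1.0, 9.4]
opening: 0.028
grasp_force: 59.2
[0.19729765 0.96608664 0.01428986] [1.79916249e+02 3.85799573e-02 1.02269688e+02] 66.29117157416357
```

```bash
python3 -m crank '[{"gripper":35,"travel":[0,0,0],"twist":[0,0,0]},{"gripper":48,"travel":[0,0,0],"twist":[0,0,0]},{"gripper":48,"travel":[0,0,-20],"twist":[0,0,0]},{"gripper":48,"travel":[0,0,-50],"twist":[0,0,0]},{"gripper":48,"travel":[0,0,-50],"twist":[0,0,0]},{"gripper":48,"travel":[0,0,-50],"twist":[0,0,0]},{"gripper":48,"travel":[0,0,-50],"twist":[0,0,0]},{"gripper":48,"travel":[-16,-44,0],"twist":[0,0,0]},{"gripper":48,"travel":[-16,-44,0],"twist":[0,0,0]},{"gripper":48,"travel":[0,0,0],"twist":[0,0,0]},{"gripper":48,"travel":[0,0,0],"twist":[0,0,0]}]'
cat > look.py <<'E'
from h import *
c=bot.calibration('wrist'); im=bot.camera('wrist')[...,::-1].copy(); cv2.imwrite('pics/look.png',im)
x=np.load('rack.npy'); o,y=x[:2],x[2]; P=lambda p:proj(c,rp(o,y,p))
ctr=P([0,-.085,.066]); hsv=cv2.cvtColor(im,cv2.COLOR_BGR2HSV)
print('ctr',ctr,'red',P([-.041,-.085,.03]))
for a in(-.7,-.35,-.2,0,.2): print(a,*[P([-R*np.cos(a),-.085-R*np.sin(a),.066]).round(1) for R in(.004,.013)])
# white blobs inside the knob top
m=cv2.inRange(hsv,(0,0,120),(180,90,255)); k=np.zeros_like(m); poly=[P([.0145*np.cos(t),-.085+.0145*np.sin(t),.066]) for t in np.linspace(0,6.28,40)]
cv2.fillPoly(k,[np.int32(np.round(poly))],255); n,l,s,ce=cv2.connectedComponentsWithStats(m&k)
for i in range(1,n):
    if s[i,4]<4: continue
    v,u=np.nonzero(l==i); w=np.array([onplane(c,a,b,.066)[:2] for a,b in zip(u,v)]); q=(w-rp(o,y,[0,-.085,0])[:2])@np.array([[np.cos(y),-np.sin(y)],[np.sin(y),np.cos(y)]])
    e=np.linalg.svd(q-q.mean(0))[2][0]; print('blob px',ce[i],s[i,4],'rack mm',q.mean(0)*1e3,'dir angle',np.arctan(e[1]/e[0]))
M=cv2.moments(cv2.inRange(hsv,(20,120,120),(35,255,255))[:200,380:560],True); print('yellow',M['m00'],M['m10']/M['m00']+380,M['m01']/M['m00'],'pred',P([0,.025,.104]))
E
python3 look.py
```

```text
time: 12.62
ee_pos: [0.5315, -0.1735, 0.2615]
tcp_rot: [179.9, 0.0, 102.2]
wrist_force: [-0.2, 0.6, -0.0]
opening: 0.0479
grasp_force: 0.0
ctr [409.3160802  180.53311443] red [364.10258953 175.78024295]
-0.7 [406.5 177.9] [400. 172.]
-0.35 [405.7 179.1] [397.5 176. ]
-0.2 [405.5 179.7] [396.8 177.8]
0 [405.3 180.5] [396.4 180.4]
0.2 [405.4 181.3] [396.5 183. ]
blob px [402.90277778 182.02777778] 72 rack mm [-6.33004703 -1.54079211] dir angle 0.18783593636910897
blob px [424.  179.5] 4 rack mm [14.672972    1.14211874] dir angle -1.4769380090404651
blob px [422.75 184.5 ] 4 rack mm [13.88093698 -3.86635025] dir angle 1.3526491170076742
blob px [416.5   191.875] 8 rack mm [  8.22259068 -11.36535779] dir angle 0.6705003813032603
yellow 841.0 431.9512485136742 50.1141498216409 pred [431.80286235  49.55378201]
```

```bash
cat > ln.py <<'E'
from h import *
def line(im,c):
    x=np.load('rack.npy'); o,y=x[:2],x[2]; g=cv2.cvtColor(im,cv2.COLOR_BGR2GRAY)
    Rm=np.array([[np.cos(y),-np.sin(y)],[np.sin(y),np.cos(y)]])
    # rectify the knob-top plane: 0.2 mm/px, 40 mm square, rack x right, rack y up
    G=np.array([[-.02,.02],[.02,.02],[.02,-.02],[-.02,-.02]])
    src=np.float32([proj(c,rp(o,y,[a,b-.085,.066])) for a,b in G]); H=cv2.getPerspectiveTransform(src,np.float32([[0,0],[200,0],[200,200],[0,200]]))
    r=cv2.warpPerspective(g,H,(200,200),flags=cv2.INTER_CUBIC)
    n,l,s,ce=cv2.connectedComponentsWithStats((r>110).astype(np.uint8))
    for i in range(1,n):
        if 60<s[i,4]<4000 and np.hypot(*(ce[i]-100))<75:
            v,u=np.nonzero(l==i); (cx,cy),(w,h),a=cv2.minAreaRect(np.c_[u,v].astype(np.float32))
            vx,vy,_,_=cv2.fitLine(np.c_[u,v].astype(np.float32),2,0,.01,.01).ravel()
            print('blob mm',(cx-100)*.2,(100-cy)*.2,'size',w*.2,h*.2,'line angle',np.arctan(-vy/vx))
    return r
c=bot.calibration('wrist')
if __name__=='__main__':
    d=dict(c); d['camera_from_world']=np.load('w3.npy'); print('w3'); a=line(cv2.imread('pics/w3.png'),d); print('now'); r=line(cv2.imread('pics/look.png'),c)
    for q in r[40:170:8,10:200:8]: print(*['%3d'%v for v in q])
E
python3 ln.py
```

```text
w3
blob mm -3.7712860107421875 5.687130737304688 size 15.26806640625 5.27698097229004 line angle -0.88985234
now
blob mm -6.427024841308594 -1.137835693359375 size 5.326526641845703 15.02606658935547 line angle 0.1633502
 13  12  12  15  13  14  19  28  35  36  38  39  41  41  42  43  40  34  41 147 248 248 247 248
 17  16  14  14  13  24  28  32  37  37  36  39  39  39  41  43  43  41  34  93 235 248 246 247
 14  14  15  14  16  28  34  38  35  40  35  39  39  40  42  42  43  45  40  58 192 248 247 247
 12  13  20  22  25  31  34  33  35  36  37  37  38  39  40  42  42  45  43  46 159 248 247 247
 15  11  14  18  29  33  33  35  35  35  34  37  37  39  40  41  43  41  42  48 153 250 248 247
 15  16  19  24  30  33  32  29  29  31  31  34  36  38  40  40  40  41  44  40 111 239 247 248
 10  15  16  20  26  25  30  42  59  74  99  85  40  35  39  40  41  41  42  36  90 224 249 247
 12   8  14  53  94 126 151 174 211 239 248 217  79  33  37  38  38  39  41  36 101 225 247 246
 12  12  33 156 233 251 255 254 255 255 255 238  95  35  36  38  38  38  41  34 104 228 248 248
 12   9  38 176 255 254 250 232 220 206 184 130  55  34  35  37  38  38  39  37 121 242 249 250
 14  14  19  83 159 157 131  99  75  51  45  34  35  35  34  34  38  38  34  45 147 248 248 249
 16  16  11  16  33  29  23  26  26  27  28  31  32  34  33  35  35  36  31  75 198 248 248 247
 14  13  17  14  19  27  29  30  30  31  33  31  33  33  33  36  35  29  57 161 241 246 248 239
 17  14  17  14  19  24  29  28  32  29  31  33  32  33  32  32  30  35 115 221 247 246 248 213
 24  23  20  19  22  22  22  28  30  30  30  33  30  29  31  30  72 145 206 244 246 246 238 165
 28  27  28  29  28  29  25  25  28  28  30  29  27  28  38  80 163 239 243 245 245 243 195 116
 99  36  27  26  30  27  29  27  25  24  24  26  46  88 154 205 239 246 246 245 246 210 127  91
```

```bash
python3 -m crank '[{"gripper":48,"travel":[-22,43.5,25],"twist":[0,0,0]},{"gripper":48,"travel":[-22,43.5,25],"twist":[0,0,0]},{"gripper":48,"travel":[0,0,20],"twist":[0,0,0]},{"gripper":48,"travel":[0,0,0],"twist":[0,0,0]},{"gripper":48,"travel":[0,0,0],"twist":[0,0,0]},{"gripper":48,"travel":[0,0,0],"twist":[0,0,0]}]'
python3 - <<'E'
from ln import *
c=bot.calibration('wrist'); im=bot.camera('wrist')[...,::-1].copy(); cv2.imwrite('pics/look2.png',im); np.save('l2.npy',c['camera_from_world'])
x=np.load('rack.npy'); o,y=x[:2],x[2]; P=lambda p:proj(c,rp(o,y,p))
r=line(im,c)
hsv=cv2.cvtColor(im,cv2.COLOR_BGR2HSV)
red=cv2.inRange(hsv,(0,120,80),(8,255,255))|cv2.inRange(hsv,(172,120,80),(180,255,255)); pr=P([-.041,-.085,.03]).round().astype(int); q=red[pr[1]-25:pr[1]+25,pr[0]-40:pr[0]+40]; M=cv2.moments(q,True); 
px=np.array([M['m10']/M['m00'],M['m01']/M['m00']])+pr-[40,25]; print('red px',px,'pred',pr)
Ri=lambda w:np.array([[np.cos(y),np.sin(y)],[-np.sin(y),np.cos(y)]])@(w[:2]-o)*1e3
print('red rack',Ri(onplane(c,*px,.03)))
# skirt ring: white pixels near dial centre
k=P([0,-.085,.034]).astype(int); sub=cv2.inRange(hsv,(0,0,130),(180,60,255))[k[1]-55:k[1]+55,k[0]-55:k[0]+55]; sub=cv2.morphologyEx(sub,cv2.MORPH_OPEN,np.ones((5,5),np.uint8))
h=cv2.convexHull(np.vstack(cv2.findContours(sub,0,1)[0])); e=cv2.fitEllipse(h); cc=np.array(e[0])+k-55; print('skirt px',cc,e[1],'rack',Ri(onplane(c,*cc,.034)))
# ticks: white blobs 26..36 mm from axis on z=.03
G=np.array([[-.05,.05],[.05,.05],[.05,-.05],[-.05,-.05]]); src=np.float32([P([a,b-.085,.03]) for a,b in G])
H=cv2.getPerspectiveTransform(src,np.float32([[0,0],[400,0],[400,400],[0,400]])); t=cv2.warpPerspective(im,H,(400,400),flags=cv2.INTER_CUBIC)
w=cv2.inRange(cv2.cvtColor(t,cv2.COLOR_BGR2HSV),(0,0,120),(180,110,255)); yy,xx=np.mgrid[:400,:400]; rr=np.hypot(xx-200,yy-200)*.25; w[(rr<27)|(rr>36)]=0
n,l,s,ce=cv2.connectedComponentsWithStats(w)
for i in range(1,n):
    if s[i,4]>10: X,Y=(ce[i][0]-200)*.25,(200-ce[i][1])*.25; print('tick',X,Y,s[i,4],'angle',np.arctan2(-Y,-X))
E
```

```text
time: 13.42
ee_pos: [0.6259, -0.1979, 0.1924]
tcp_rot: [179.9, 0.1, 102.3]
wrist_force: [1.0, -0.3, -0.5]
opening: 0.0479
grasp_force: 0.0
blob mm -6.954582214355469 -1.2646987915039063 size 4.567778015136719 14.465394592285158 line angle 0.1716011
red px [275.20512821 134.25641026] pred [275 135]
red rack [-40.78789354 -84.7777026 ]
skirt px [321.36544418 193.80874634] (109.32310485839844, 201.34230041503906) rack [  -0.5153016  -135.90164379]
tick 1.456120590490798 0.4384825536809842 20864 angle -2.849098879916798
```

The line reads +0.17 here, but it read -0.89 before a 1.06 rad turn. That fits -1.05 → 0 with a constant measuring offset. I'll check gently at the shackle: grip it lightly, raise it a little and watch the force.

```bash
python3 -m crank '[{"gripper":48,"travel":[46.5,0,0],"twist":[0,0,0]},{"gripper":48,"travel":[46.5,0,0],"twist":[0,0,0]},{"gripper":48,"travel":[46.5,0.5,0],"twist":[0,0,0]},{"gripper":48,"travel":[46,0.5,0],"twist":[0,0,0]},{"gripper":48,"travel":[0,0,40],"twist":[0,0,0]},{"gripper":48,"travel":[0,0,40],"twist":[0,0,0]},{"gripper":48,"travel":[0,0,25],"twist":[0,0,0]},{"gripper":48,"travel":[0,0,12],"twist":[0,0,0]},{"gripper":25,"travel":[0,0,0],"twist":[0,0,0]},{"gripper":5,"travel":[0,0,0],"twist":[0,0,0]},{"gripper":5,"travel":[0,0,0],"twist":[0,0,0]},{"gripper":5,"travel":[0,0,0],"twist":[0,0,0]}]' 30
python3 -c "
from workcell import bot
o=bot.get_obs();print(o['wrist_force'],o['tcp_rot'],o['opening'])"
```

```text
time: 14.98
ee_pos: [0.5881, -0.0166, 0.0749]
tcp_rot: [179.9, 0.0, 102.3]
wrist_force: [0.4, 0.2, 6.5]
opening: 0.0113
grasp_force: 32.6
[0.43997617 0.18246008 6.45985687] [1.79858347e+02 3.57029442e-02 1.02254215e+02] 0.011346162901390688
```

```bash
python3 -m crank '[{"gripper":5,"travel":[0,0,-2],"twist":[0,0,0]},{"gripper":5,"travel":[0,0,-2],"twist":[0,0,0]},{"gripper":5,"travel":[0,0,-2],"twist":[0,0,0]},{"gripper":5,"travel":[0,0,0],"twist":[0,0,0]},{"gripper":5,"travel":[0,0,0],"twist":[0,0,0]}]'
```

```text
time: 15.6
ee_pos: [0.5873, -0.0165, 0.0792]
tcp_rot: [180.0, -0.0, 102.3]
wrist_force: [4.1, 1.7, -5.5]
opening: 0.0117
grasp_force: 32.0
```

```bash
python3 -m crank '[{"gripper":5,"travel":[0,0,-2],"twist":[0,0,0]},{"gripper":5,"travel":[0,0,-2],"twist":[0,0,0]},{"gripper":5,"travel":[0,0,0],"twist":[0,0,0]},{"gripper":5,"travel":[0,0,0],"twist":[0,0,0]}]'
python3 -c "
from workcell import bot
import cv2
im=bot.camera('wrist');cv2.imwrite('pics/s1.png',im[...,::-1])
o=bot.get_obs();print(o['ee_pos'],o['wrist_force'])"
```

```text
time: 16.1
ee_pos: [0.5874, -0.0166, 0.0837]
tcp_rot: [180.0, 0.0, 102.3]
wrist_force: [3.9, 0.9, -2.8]
opening: 0.0115
grasp_force: 32.2
[ 0.58738881 -0.01658691  0.08368362] [ 3.54629707  0.35339073 -1.88605634]
```

The force is only the shackle's own weight (-1.9 N) after about 9 mm of rise, so the lock is open. I continue upwards with a firmer grip.

```bash
python3 -m crank '[{"gripper":5,"travel":[0,0,-4],"twist":[0,0,0]},{"gripper":5,"travel":[0,0,-4],"twist":[0,0,0]},{"gripper":5,"travel":[0,0,-4],"twist":[0,0,0]},{"gripper":5,"travel":[0,0,0],"twist":[0,0,0]}]' 50
```

```text
time: 16.65
ee_pos: [0.587, -0.0166, 0.0957]
tcp_rot: [-180.0, 0.0, 102.3]
wrist_force: [0.8, -0.5, -2.1]
opening: 0.0114
grasp_force: 53.0
```

```bash
python3 -m crank '[{"gripper":5,"travel":[0,0,-5],"twist":[0,0,0]},{"gripper":5,"travel":[0,0,-5],"twist":[0,0,0]},{"gripper":5,"travel":[0,0,-5],"twist":[0,0,0]},{"gripper":5,"travel":[0,0,0],"twist":[0,0,0]},{"gripper":5,"travel":[0,0,0],"twist":[0,0,0]}]'
```

```text
time: 17.27
ee_pos: [0.5871, -0.0165, 0.1102]
tcp_rot: [-180.0, -0.0, 102.3]
wrist_force: [-0.2, 0.1, -1.9]
opening: 0.0112
grasp_force: 53.0
```

```bash
python3 -m crank '[{"gripper":5,"travel":[0,0,-5],"twist":[0,0,0]},{"gripper":5,"travel":[0,0,-7],"twist":[0,0,0]},{"gripper":5,"travel":[0,0,-8],"twist":[0,0,0]},{"gripper":5,"travel":[0,0,-8],"twist":[0,0,0]},{"gripper":5,"travel":[0,0,-8],"twist":[0,0,0]},{"gripper":5,"travel":[0,0,-7],"twist":[0,0,0]},{"gripper":5,"travel":[0,0,-5],"twist":[0,0,0]},{"gripper":5,"travel":[0,0,-2],"twist":[0,0,0]},{"gripper":5,"travel":[0,0,0],"twist":[0,0,0]},{"gripper":5,"travel":[0,0,0],"twist":[0,0,0]}]'
python3 - <<'E'
from h import *
o=bot.get_obs(); print(o['ee_pos'],o['wrist_force'],o['grasp_force'],o['opening'])
x=np.load('rack.npy'); R=lambda p:rp(x[:2],x[2],p)
s=bot.calibration('side'); im=bot.camera('side')[...,::-1].copy(); cv2.imwrite('pics/sF.png',im); b=cv2.imread('pics/side0.png')
def yel(i): 
    m=cv2.inRange(cv2.cvtColor(i,cv2.COLOR_BGR2HSV),(20,130,110),(35,255,255)); m=m[180:320,350:460]; M=cv2.moments(m,True); return M['m00'],M['m10']/M['m00']+350,M['m01']/M['m00']+180
print('yellow start',yel(b),proj(s,R([0,.025,.092])),'now',yel(im),'pred',proj(s,R([0,.025,.177])))
# vials: dark caps in side view
g=cv2.cvtColor(im,cv2.COLOR_BGR2GRAY); g0=cv2.cvtColor(b,cv2.COLOR_BGR2GRAY)
for n,p in dict(new=(-.07,.025,.0545),a=(0,0,.0545),b=(0,.05,.0545)).items():
    u=proj(s,R(p)); U,V=u.round().astype(int); w=(g[V-9:V+10,U-9:U+10]<60).astype(np.uint8); M=cv2.moments(w,True); w0=(g0[V-9:V+10,U-9:U+10]<60).astype(np.uint8); M0=cv2.moments(w0,True)
    f=lambda M:(M['m00'],M['m10']/max(M['m00'],1)+U-9,M['m01']/max(M['m00'],1)+V-9); print(n,u.round(1),'now',f(M),'start',f(M0))
c=bot.calibration('wrist'); im=bot.camera('wrist')[...,::-1].copy(); cv2.imwrite('pics/wF.png',im)
print('dial in wrist',proj(c,R([0,-.085,.066])),'new cap',proj(c,R([-.07,.025,.06])))
E
```

```text
time: 18.52
ee_pos: [0.5871, -0.0165, 0.16]
tcp_rot: [-180.0, -0.0, 102.3]
wrist_force: [0.3, 0.0, -1.7]
opening: 0.0112
grasp_force: 52.9
[ 0.5870891  -0.01650807  0.1599625 ] [ 0.32371529  0.02028583 -1.68629543] 52.9412716627121 0.011247326852834581
yellow start (198.0, 406.969696969697, 271.7323232323232) [402.30348558 271.74079034] now (162.0, 413.11728395061726, 222.77777777777777) pred [405.58961083 217.98898092]
new [362.5 307.4] now (122.0, np.float64(362.44262295081967), np.float64(307.7704918032787)) start (99.0, np.float64(367.7979797979798), np.float64(305.3838383838384))
a [411.8 301.3] now (105.0, np.float64(412.9238095238095), np.float64(301.9238095238095)) start (109.0, np.float64(412.9724770642202), np.float64(301.7889908256881))
b [390.5 286.7] now (89.0, np.float64(391.4157303370786), np.float64(287.5280898876405)) start (94.0, np.float64(391.70212765957444), np.float64(287.09574468085106))
dial in wrist [321.94048225 366.55899804] new cap [230.34915509 239.31523864]
```

Run:
```python
from ln import *
t=bot.calibration('side')
for f in('side0','sF'): print(f); line(cv2.imread(f'pics/{f}.png'),t)
t=bot.calibration('top')
print('top0'); line(cv2.imread('pics/top0.png'),t)
# side-mark height test in look2: white pieces at several heights -> angle about the axis
c=dict(bot.calibration('wrist')); c['camera_from_world']=np.load('l2.npy'); im=cv2.imread('pics/look2.png'); g=cv2.cvtColor(im,cv2.COLOR_BGR2GRAY)
x=np.load('rack.npy'); o,y=x[:2],x[2]
k=proj(c,rp(o,y,[-.008,-.085,.066])).round().astype(int); print(k, proj(c,rp(o,y,[0,-.085,.066])), proj(c,rp(o,y,[-.0155,-.085,.04])))
for r in g[k[1]-22:k[1]+24:3,k[0]-44:k[0]+60:3]: print(*['%3d'%v for v in r])
```

```text
side0
blob mm -4.069369506835938 5.3573760986328125 size 11.183807373046875 4.299606704711914 line angle -0.9027161
sF
blob mm -6.338510131835938 -1.7978118896484376 size 4.621669006347656 13.91178436279297 line angle 0.22962567
top0
blob mm -5.064710998535157 4.54935302734375 size 12.873994445800783 3.752632522583008 line angle -0.9046459
[312 135] [322.39449103 135.15418573] [303.8127629  134.75506042]
 78  79  80  81  81  81  82 106 239 236 236 224 109  29  30  31  29  30  31  29  29  31  31  27  67 232 238 237 238 214  82  86  86  85  85
 80  79  81  78  89  85  77 200 233 235 234 103  18  27  24  23  21  26  27  29  23  28  34  31  29 107 237 236 236 237 115  85  84  83  84
 82  80  81  77 163 234 160 161 194 131 144  26  17  18  17  23  28  30  30  32  30  31  29  30  28  25 136 236 233 236 202  81  84  84  85
 80  80  81  80  80  79 102 134 136 136  75  17  14  15  26  30  28  29  31  30  29  32  33  29  28  30  44 232 235 236 236  89  85  87  86
 84  81  81  81  76  41 109 141 139 137  24  15  18  21  30  30  30  30  30  29  32  30  33  32  30  31  28 191 240 239 240 128  83 
[... 847 characters left out ...]

 80  82  81  80  55  39  70 138 136 136  67  14  18  16  26  25  27  28  28  27  31  28  31  29  31  29  35 237 240 240 236  85  84  85  85
 84  79  80  80  78  46  43 126 132 130 120  22  15  17  19  25  25  25  25  25  28  27  29  30  26  26 125 240 237 238 191  84  84  86  83
 82  81  81  78  79  77  63 102 149 131 134  89  13  15  16  18  23  26  25  25  24  25  26  29  27  63 227 238 237 239 112  85  85  83  83
 81  79  79  82  80  81  82 100 189 206 222 201  71  23  27  22  25  26  23  25  28  27  25  27  55 220 236 236 237 175  82  85  84  81  86
 81  80  80  79  80  79  81  80 136 236 233 235 201 130  34  26  26  26  28  29  26  24  28  92 211 237 237 236 225  93  84  85  82  85  86
```

All three cameras put the white line at about +0.17 to +0.2, so it is past the mark, even though the shackle came free. I'll put the shackle straight back down, bring the dial back onto the mark, check it, and pull again.

```bash
python3 -m crank '[{"gripper":5,"travel":[0,0,10],"twist":[0,0,0]},{"gripper":5,"travel":[0,0,15],"twist":[0,0,0]},{"gripper":5,"travel":[0,0,12],"twist":[0,0,0]},{"gripper":5,"travel":[0,0,8],"twist":[0,0,0]},{"gripper":5,"travel":[0,0,5],"twist":[0,0,0]},{"gripper":5,"travel":[0,0,4],"twist":[0,0,0]},{"gripper":5,"travel":[0,0,4],"twist":[0,0,0]},{"gripper":5,"travel":[0,0,4],"twist":[0,0,0]},{"gripper":5,"travel":[0,0,0],"twist":[0,0,0]}]'
```

```text
time: 19.75
ee_pos: [0.5871, -0.0165, 0.098]
tcp_rot: [-180.0, -0.0, 102.3]
wrist_force: [0.0, -0.3, -2.4]
opening: 0.011
grasp_force: 53.0
```

```bash
python3 -m crank '[{"gripper":5,"travel":[0,0,4],"twist":[0,0,0]},{"gripper":5,"travel":[0,0,4],"twist":[0,0,0]},{"gripper":5,"travel":[0,0,4],"twist":[0,0,0]},{"gripper":5,"travel":[0,0,0],"twist":[0,0,0]}]'; python3 -m crank '[{"gripper":5,"travel":[0,0,4],"twist":[0,0,0]},{"gripper":5,"travel":[0,0,4],"twist":[0,0,0]},{"gripper":5,"travel":[0,0,1],"twist":[0,0,0]},{"gripper":5,"travel":[0,0,0],"twist":[0,0,0]}]'
```

```text
time: 20.25
ee_pos: [0.5876, -0.0165, 0.0862]
tcp_rot: [180.0, 0.0, 102.3]
wrist_force: [1.9, -0.1, -2.5]
opening: 0.0114
grasp_force: 52.9
time: 20.75
ee_pos: [0.5875, -0.0164, 0.0773]
tcp_rot: [180.0, -0.0, 102.3]
wrist_force: [5.3, 0.0, -1.3]
opening: 0.0112
grasp_force: 53.1
```

```bash
python3 -m crank '[{"gripper":25,"travel":[0,0,0],"twist":[0,0,0]},{"gripper":48,"travel":[0,0,0],"twist":[0,0,0]},{"gripper":48,"travel":[0,0,0],"twist":[0,0,0]},{"gripper":48,"travel":[0,0,-40],"twist":[0,0,0]},{"gripper":48,"travel":[0,0,-50],"twist":[0,0,0]},{"gripper":48,"travel":[-55,0,0],"twist":[0,0,0]},{"gripper":48,"travel":[-54.5,0,0],"twist":[0,0,0]},{"gripper":48,"travel":[0,0,40],"twist":[0,0,0]},{"gripper":48,"travel":[0,0,50],"twist":[0,0,0]},{"gripper":48,"travel":[0,0,25],"twist":[0,0,0]},{"gripper":48,"travel":[0,0,10],"twist":[0,0,0]},{"gripper":48,"travel":[0,0,0],"twist":[0,0,0]}]'
python3 -m crank '[{"gripper":35,"travel":[0,0,0],"twist":[0,0,0]},{"gripper":20,"travel":[0,0,0],"twist":[0,0,0]},{"gripper":20,"travel":[0,0,0],"twist":[0,0,0]},{"gripper":20,"travel":[0,0,0],"twist":[0,0,0]}]' 60
```

```text
time: 22.25
ee_pos: [0.6104, -0.1235, 0.0424]
tcp_rot: [-180.0, -0.0, 102.3]
wrist_force: [1.0, 0.2, -0.4]
opening: 0.0482
grasp_force: 0.0
time: 22.75
ee_pos: [0.6107, -0.1238, 0.0443]
tcp_rot: [179.9, 0.1, 102.3]
wrist_force: [-3.8, -0.4, 4.9]
opening: 0.0279
grasp_force: 58.9
```

Turn it back by about 0.12 rad, release, and go to the same viewing pose as before.

```bash
python3 -m crank '[{"gripper":20,"travel":[0,0,0],"twist":[0,0,0.06]},{"gripper":20,"travel":[0,0,0],"twist":[0,0,0.06]},{"gripper":20,"travel":[0,0,0],"twist":[0,0,0]},{"gripper":20,"travel":[0,0,0],"twist":[0,0,0]},{"gripper":48,"travel":[0,0,0],"twist":[0,0,0]},{"gripper":48,"travel":[0,0,0],"twist":[0,0,0]},{"gripper":48,"travel":[0,0,-30],"twist":[0,0,-0.06]},{"gripper":48,"travel":[0,0,-60],"twist":[0,0,-0.06]},{"gripper":48,"travel":[0,0,-60],"twist":[0,0,0]},{"gripper":48,"travel":[-38,0,0],"twist":[0,0,0]},{"gripper":48,"travel":[-38,0,0],"twist":[0,0,0]},{"gripper":48,"travel":[0,0,0],"twist":[0,0,0]}]'
python3 - <<'E'
from ln import *
bot.camera('side'); c=bot.calibration('wrist'); im=bot.camera('wrist')[...,::-1].copy(); cv2.imwrite('pics/look3.png',im); np.save('l3.npy',c['camera_from_world']); line(im,c)
E
```

```text
time: 24.25
ee_pos: [0.6268, -0.1999, 0.1917]
tcp_rot: [-180.0, 0.0, 102.1]
wrist_force: [0.0, -0.1, -0.4]
opening: 0.048
grasp_force: 0.0
blob mm -7.2 0.0 size 4.4 14.4 line angle -0.004996327
```

The line now reads -0.005, so it clicked in at the mark. I regrasp the shackle and pull.

```bash
python3 -m crank '[{"gripper":48,"travel":[47,0,0],"twist":[0,0,0]},{"gripper":48,"travel":[47,0,0],"twist":[0,0,0]},{"gripper":48,"travel":[47,0,0],"twist":[0,0,0]},{"gripper":48,"travel":[47,0,0],"twist":[0,0,0]},{"gripper":48,"travel":[0,0,40],"twist":[0,0,0]},{"gripper":48,"travel":[0,0,40],"twist":[0,0,0]},{"gripper":48,"travel":[0,0,25],"twist":[0,0,0]},{"gripper":48,"travel":[0,0,11],"twist":[0,0,0]},{"gripper":25,"travel":[0,0,0],"twist":[0,0,0]},{"gripper":5,"travel":[0,0,0],"twist":[0,0,0]},{"gripper":5,"travel":[0,0,0],"twist":[0,0,0]},{"gripper":5,"travel":[0,0,0],"twist":[0,0,0]}]' 45
python3 -m crank '[{"gripper":5,"travel":[0,0,-3],"twist":[0,0,0]},{"gripper":5,"travel":[0,0,-3],"twist":[0,0,0]},{"gripper":5,"travel":[0,0,-4],"twist":[0,0,0]},{"gripper":5,"travel":[0,0,0],"twist":[0,0,0]},{"gripper":5,"travel":[0,0,0],"twist":[0,0,0]}]'
```

```text
time: 25.85
ee_pos: [0.5876, -0.0139, 0.0778]
tcp_rot: [179.8, 0.0, 102.3]
wrist_force: [0.7, 1.9, 5.8]
opening: 0.0115
grasp_force: 45.1
time: 26.48
ee_pos: [0.587, -0.0142, 0.0867]
tcp_rot: [180.0, 0.0, 102.3]
wrist_force: [3.9, 1.0, -1.9]
opening: 0.0112
grasp_force: 44.3
```

Only its weight again, so I pull it the rest of the way out.

```bash
python3 -m crank '[{"gripper":5,"travel":[0,0,-4],"twist":[0,0,0]},{"gripper":5,"travel":[0,0,-5],"twist":[0,0,0]},{"gripper":5,"travel":[0,0,-5],"twist":[0,0,0]},{"gripper":5,"travel":[0,0,-5],"twist":[0,0,0]},{"gripper":5,"travel":[0,0,-5],"twist":[0,0,0]},{"gripper":5,"travel":[0,0,0],"twist":[0,0,0]}]' 50; python3 -m crank '[{"gripper":5,"travel":[0,0,-5],"twist":[0,0,0]},{"gripper":5,"travel":[0,0,-7],"twist":[0,0,0]},{"gripper":5,"travel":[0,0,-8],"twist":[0,0,0]},{"gripper":5,"travel":[0,0,-8],"twist":[0,0,0]},{"gripper":5,"travel":[0,0,-8],"twist":[0,0,0]},{"gripper":5,"travel":[0,0,-7],"twist":[0,0,0]},{"gripper":5,"travel":[0,0,-5],"twist":[0,0,0]},{"gripper":5,"travel":[0,0,-3],"twist":[0,0,0]},{"gripper":5,"travel":[0,0,0],"twist":[0,0,0]},{"gripper":5,"travel":[0,0,0],"twist":[0,0,0]},{"gripper":5,"travel":[0,0,0],"twist":[0,0,0]}]'
python3 - <<'E'
from ln import *
x=np.load('rack.npy'); R=lambda p:rp(x[:2],x[2],p)
s=bot.calibration('side'); im=bot.camera('side')[...,::-1].copy(); cv2.imwrite('pics/sG.png',im); b=cv2.imread('pics/sF.png')
print('dial'); line(im,s)
g=cv2.cvtColor(im,cv2.COLOR_BGR2GRAY); g0=cv2.cvtColor(b,cv2.COLOR_BGR2GRAY)
for n,p in dict(new=(-.07,.025,.0545),a=(0,0,.0545),b=(0,.05,.0545)).items():
    U,V=proj(s,R(p)).round().astype(int); f=lambda g:(lambda M:(M['m00'],round(M['m10']/M['m00']+U-9,1),round(M['m01']/M['m00']+V-9,1)))(cv2.moments((g[V-9:V+10,U-9:U+10]<60).astype(np.uint8),True)); print(n,'now',f(g),'before',f(g0))
for i in(b,im):
    m=cv2.inRange(cv2.cvtColor(i,cv2.COLOR_BGR2HSV),(20,130,110),(35,255,255))[180:320,350:460]; M=cv2.moments(m,True); print('yellow',M['m00'],M['m10']/M['m00']+350,M['m01']/M['m00']+180)
o=bot.get_obs(); print(o['ee_pos'],o['wrist_force'],o['grasp_force'],abs(o['qd']).max())
E
```

```text
time: 27.22
ee_pos: [0.5867, -0.0142, 0.1108]
tcp_rot: [180.0, 0.0, 102.3]
wrist_force: [0.7, 0.7, -1.3]
opening: 0.0113
grasp_force: 49.6
time: 28.6
ee_pos: [0.5866, -0.0141, 0.161]
tcp_rot: [-180.0, -0.0, 102.3]
wrist_force: [0.1, -0.4, -3.0]
opening: 0.0111
grasp_force: 49.5
dial
blob mm -6.318168640136719 -0.6276229858398438 size 4.950186157226563 13.474653625488282 line angle 0.057362992
new now (121.0, np.float64(362.4), np.float64(307.8)) before (122.0, np.float64(362.4), np.float64(307.8))
a now (105.0, np.float64(412.9), np.float64(301.9)) before (105.0, np.float64(412.9), np.float64(301.9))
b now (88.0, np.float64(391.4), np.float64(287.6)) before (89.0, np.float64(391.4), np.float64(287.5))
yellow 162.0 413.11728395061726 222.77777777777777
yellow 190.0 412.35263157894735 223.75263157894736
[ 0.58660297 -0.0140994   0.16108997] [ 0.05580017  0.13874927 -2.11480374] 49.51667547225952 0.17020148116730302
```

```bash
python3 -c "
from workcell import bot
print(bot.job_done())"
```

```text
the job is handed in; nothing more can be done
None
```

I handed the job in at about 29 s: vial released upright in the front hole, dial on the mark (read -0.005 rad), shackle held about 83 mm up, other vials unmoved. I first overshot the dial to about +0.17 and pulled the shackle out, so I reseated it, reset the dial and pulled again; no verdict was shown.

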